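# Lift a countershaft out of its split bearings

### The job

The nuts are off the small countershaft stand and one bearing cap has already been taken away: lift the remaining loose cap straight up off its two studs and set it down upright on the bare bench beside the stand, without dropping it. Then grip the shaft between its bearings, lift it level out of both of them and hold it level and still, straight above where it lay and about 10 cm higher; the program finishes while the gripper is still holding the shaft there. Leave the other cap and the spanner where they lie.

Things in the scene. Friction and masses are not known exactly. Their poses are not given: they have to be found in the camera images.
- stand: Fixed stand: dark base plate 130 x 220 x 12 mm with two grey split-bearing pedestals at its own y = -75 mm (still capped) and +75 mm (cap off), each 34 mm along y, 108 mm along x; 113 mm free between them. Their flat parting faces, with bronze half bores, are 75 mm above the bench; on each, two 12 mm studs at x = -40 and +40 mm rise 26 mm. Origin: plate underside centre; z up.
- open_bearing (a point): Centre of the bore of the uncapped bearing, on the stand at y = +75 mm, 75 mm above the bench.
- bearing_cap: Grey cap on the stand's bearing at y = -75 mm, loose on its studs (1 mm clearance), 110 x 34 mm, 65 mm high, about 0.3 kg; must rise 27 mm to clear the studs. Two flat feet (centres at its x = -40, +40 mm, 12 mm thick) and an arch of 27 mm radius over a half bore along its y. Origin: centre of the underside; axes as the stand's while it sits there.
- cap_boss (a point): Where to grip the bearing cap: on the axis of the plain round boss on its arch, 25 mm in diameter, from 27 to 54 mm above the cap's underside; this point is 42 mm up. A small grease nipple tops it up to 65 mm.
- shaft: Steel shaft lying level in both bearings, 242 mm long, about 0.75 kg. Origin: balance point, on the axis; its own y is the axis (as the stand's y). It lies 74 mm above the bench at the stand's x = 0, y = -6 mm. Plain 25 mm bar from y = -48 to +60 mm, to be gripped beside the pulley; 20 mm journals beyond (1 mm bore clearance); coupling hub, 41 mm wide, y = -92 to -124 mm.
- pulley (a point): Centre of the aluminium V-belt pulley on the shaft, 72 mm in diameter, at the shaft's y = +30 to +58 mm; this point is at y = +44 mm.
- clear_bench (a point): A point on the bench top, to the right of the stand, in a clear stretch of bench (110 mm along x, 60 mm along y at least) where the bearing cap can be set down, its long side along the world's x.
- removed_cap: The other cap, the same as the bearing cap, standing upright on the bench, beyond the stand on the left; to be left alone. Origin: centre of the underside.
- spanner: Open-ended steel spanner, 221 mm long, 8 mm thick, lying flat on the bench to the right of the stand; to be left alone. Origin: centre of the underside; its length runs nearly along its own y.
There are look-alikes about, which are no part of the job. What is shaped like the bearing_cap but green is not meant.

How it is judged:
By the outcome, as a careful person would: the job done as asked, in the order asked, and still so for the second after the job is handed in, while the arm keeps its last pose, push and grip.
It also fails if it takes over 56 s, if anything falls off the work surface, if the arm or the gripper's body presses on something with over 40 N, if the wrist force passes 120 N, or if a joint passes its speed limit or range.

### The arm

A 6-joint arm with a two-finger parallel gripper is mounted at the origin on a cart in front of the work surface, level with it; the furniture and walls round the work are solid. World frame = base frame: x ahead of the robot, y to its left, z up, the work surface at z = 0. Lengths are in m, angles in degrees, forces in N, time in s.
With the tool pointing down it reaches from about 0.4 to 0.825 m from the base axis. Payload 7 kg.
Tool frame: the origin (TCP) lies at the very end of the fingers, on their centre line; the grasp point (between the pads) lies 19 mm behind it; z points along the fingers, y is the line along which they close (so a half turn about z gives the same grasp; the last joint's range is limited). The gripper opens to 85 mm and grips with 20 to 120 N. Pads are 22 mm wide; open, the fingers measure 114 mm over their backs; the gripper's body (76 mm by 85 mm) begins 54 mm behind the grasp point. The pads swing forward as they close: fully open they stand 13 mm farther back than shut.
Start: joints at [-46.92, 20.546, 0.682, 0, -70.136, -16.507], TCP at [0.302, -0.604, 0.231] pointing down, gripper open.
Joint ranges: [-176.03, 176.03], [-82.01, 121.73], [-58.28, 71.71], [-173.87, 95.51], [-174.79, -0.11], [-173.66, 173.66]. Speed limits (degrees/s): [136.94, 136.94, 172.46, 180, 180, 180].

### API

Orientations are given as a 3x3 rotation matrix whose columns are the frame's x, y, z axes.
In Python, from station import * gives the robot as it stands. The module is installed in compiled form; this text tells all that it offers.
- The arm moves only by the tool servo_tool, never from a script. Its argument "motion" is text: rows parted by semicolons, each of 7 numbers parted by spaces: the shift along the tool's x, y, z in units of 25 mm (1.0 is 25 mm), then the turn, a rotation vector about the tool's x, y, z in units of 5 degrees (1.0 is 5 degrees), then the opening, from -1 (shut) to 1 (fully open). A call has 1 to 12 rows; each row shifts and turns the commanded pose from where the row before left it, along the tool's axes as they then stand; what a row does not reach is not made up. A row lasts 1/12 s, in which the tool goes at most 41.7 mm and 7.16 degrees, less where a joint would pass 70% of its speed; a pose out of reach is approached as far as the arm can. A call is refused whole if a number of a shift passes 1 or a number of a turn 1, either way. A call with a gripper value outside its range is refused whole. The fingers move at their own pace and stop on an object; "squeeze" is the grip in N (left out, the last holds). Time passes only in rows, so rows that do not move let the fingers close. It gives the time, the measured TCP pose, the force, the opening and the grip force at its end, in the units of the state.
- sense(): the state, without advancing time (a new reading comes with each control period).
- get_image(name): name is "scene" or "top"; returns the picture (420x560x3 uint8, red, green, blue); there is no depth.
- camera_model(name): a dict with "fx", "fy", "cx", "cy" (pixels), "camera_from_world" (4x4, takes a point from world to camera coordinates). Camera axes: x right, y up, looking along -z (the intrinsics and any distortion apply to the point x, -y, -z); pixel columns grow to the right and rows downward; lengths in m; the calibration is good to about 2 mm. A picture is of the moment at which its call begins. camera_model takes no time and is no camera call.
- finish_job(): hands the job in; it is judged then, once.
The state is a dict: "clock": time; "qpos": joint angles; "qd": joint speeds; "joint_efforts": joint torques, N m; "ee_pos": TCP position; "ee_rot": TCP orientation; "wrist_force": force on the tool from outside, world axes, zero at the start; "moment": the same for the moment, N m; "width": finger opening in m; "grasp_force": force on a finger pad.
Only numpy, scipy, OpenCV 4.12 (cv2) and the standard library are available. Lean on these libraries where they do the work, as an engineer would, in place of code of your own. Each camera call takes 0.05 s, during which the arm holds its last target. There are 200 camera calls.

## Working session

There is one attempt and no reset: what is moved stays moved. The work goes in short steps, Python scripts to look and compute and a tool call to move; the robot and the scene stay as the last step left them, time stands still between calls to the robot, and variables do not carry over. Pictures are saved under pics/ and viewed, at most 10 in all, crops included, and the job is handed in when it is done.

Besides the shell and the picture viewer there is one more tool, called as a command line: name --argument value ..., lists and objects as JSON in quotes. servo_tool: Moves the arm, as the interface text tells. Its arguments: {"type":"object","properties":{"motion":{"type":"string"},"squeeze":{"type":"number"}},"required":["motion"]}

```bash
mkdir -p pics
python3 - <<'E'
from station import *
import cv2,numpy as np
for n in("scene","top"):
    im=get_image(n); cv2.imwrite(f"pics/{n}0.png",im[:,:,::-1])
    m=camera_model(n); print(n,{k:(np.round(v,4).tolist() if k=="camera_from_world" else v) for k,v in m.items()})
s=sense(); print(s)
E
```

```text
scene {'fx': 456.48263625192817, 'fy': 456.48263625192817, 'cx': 275.24981040806136, 'cy': 207.8490817379903, 'camera_from_world': [[-0.6375, 0.7703, -0.0138, 0.3829], [-0.6476, -0.5261, 0.5512, 0.307], [0.4174, 0.3603, 0.8342, -1.6184], [0.0, 0.0, 0.0, 1.0]]}
top {'fx': 385.1150934083496, 'fy': 385.1150934083496, 'cx': 278.8692381788695, 'cy': 210.67608959984247, 'camera_from_world': [[0.0231, -0.9993, 0.0302, -0.0512], [0.9988, 0.0244, 0.0431, -0.5716], [-0.0438, 0.0291, 0.9986, -1.0812], [0.0, 0.0, 0.0, 1.0]]}
{'clock': 0.1, 'qpos': array([-4.69191099e+01,  2.05870306e+01,  6.40065892e-01, -1.90389088e-02,
       -7.01366036e+01, -1.65064025e+01]), 'qd': array([ 0.0019051 , -0.04892493,  0.12292701,  0.08771098, -0.01092671,
       -0.05545694]), 'joint_efforts': array([-2.88056108e-04, -5.84768522e+01,  2.94109690e+01,  6.95457771e+00,
       -3.23478096e-03, -8.97381199e-06]), 'ee_pos': array([ 0.3017546 , -0.60331432,  0.2304646 ]), 'ee_rot': array([[-8.94404086e-01, -4.47259143e-01, -7.67952961e-04],
       [-4.47259788e-01,  8.94403179e-01,  1.27875361e-03],
       [ 1.14925326e-04,  1.48719693e-03, -9.99998888e-01]]), 'wrist_force': array([-0.43920634,  0.44525195,  0.26572203]), 'moment': array([-0.03967547, -0.01530341,  0.03538276]), 'grasp_force': 0.0, 'width': 0.08533430390543217}
```

View pics/top0.png

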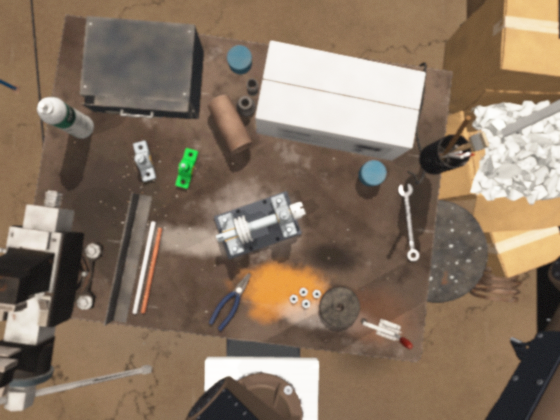

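View pics/scene0.png

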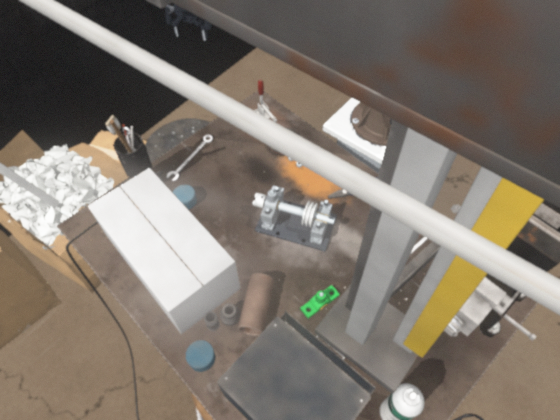

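Top view: the stand is at about (258,225), with the capped bearing right near (290,212), pulley near (241,230), spanner (409,225) and a green decoy at (187,168). The scene view shows the stand at (297,218). I'll enlarge both.

Run:
```python
import cv2,numpy as np
t=cv2.imread("pics/top0.png"); s=cv2.imread("pics/scene0.png")
a=cv2.resize(t[180:268,200:320],(780,572),interpolation=cv2.INTER_CUBIC)
b=cv2.resize(s[175:263,240:360],(780,572),interpolation=cv2.INTER_CUBIC)
for im,x0,y0,n in((a,200,180,"t1"),(b,240,175,"s1")):
    for k in range(0,120,20): cv2.putText(im,str(x0+k),(int(k*6.5),10),0,.4,(0,255,255),1);cv2.line(im,(int(k*6.5),0),(int(k*6.5),571),(0,255,255),1)
    for k in range(0,88,20): cv2.putText(im,str(y0+k),(0,int(k*6.5)+10),0,.4,(0,255,255),1);cv2.line(im,(0,int(k*6.5)),(779,int(k*6.5)),(0,255,255),1)
    cv2.imwrite(f"pics/{n}.png",im)
```

```text
(no output)
```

View pics/t1.png

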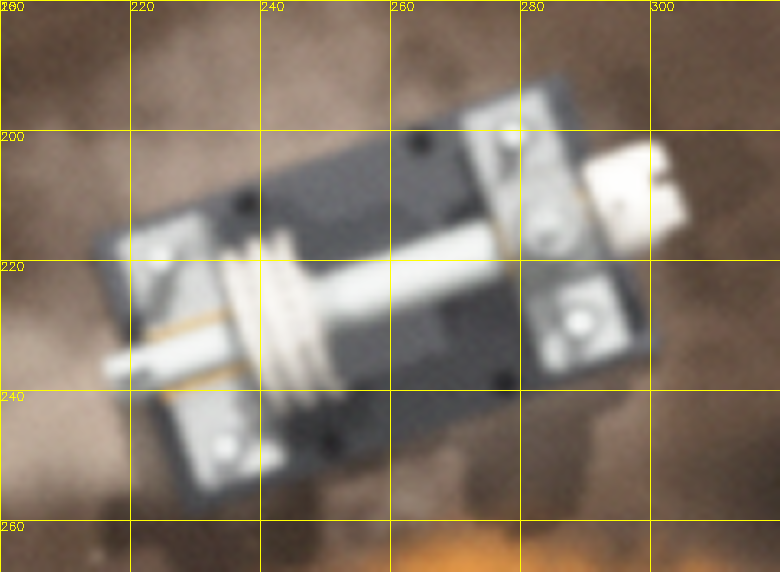

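View pics/s1.png

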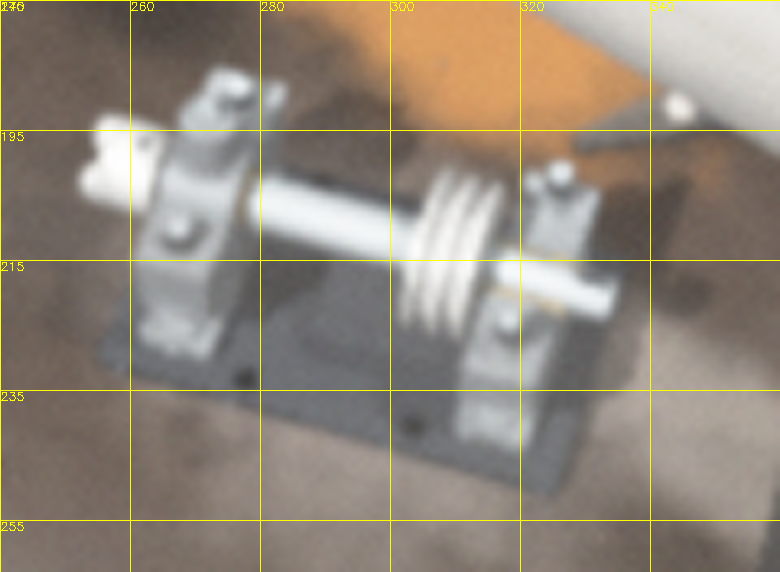

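Top crop: studs at (224.6,219.2), (234.9,248.8), (279.2,200.3), (288.9,229.5); boss near (284,213). Scene crop: studs at (268.1,210.4), (318.5,224.5), (326.2,201.5); nipple about (276.5,189.6).

```bash
cat > h.py <<'E'
from station import *
import numpy as np,cv2
from scipy.optimize import least_squares
def ray(n,u,v,z):
    m=camera_model(n);T=np.array(m["camera_from_world"]);R=T[:3,:3];c=-R.T@T[:3,3]
    d=R.T@np.array([(u-m["cx"])/m["fx"],-(v-m["cy"])/m["fy"],-1]);return c+d*(z-c[2])/d[2]
def proj(n,p):
    m=camera_model(n);q=(np.array(m["camera_from_world"])@np.append(p,1))[:3]
    return np.array([m["cx"]+m["fx"]*q[0]/-q[2],m["cy"]-m["fy"]*q[1]/-q[2]])
def st(p,l):
    a=np.radians(p[2]);return np.array([p[0]+l[0]*np.cos(a)-l[1]*np.sin(a),p[1]+l[0]*np.sin(a)+l[1]*np.cos(a),l[2]])
E
python3 - <<'E'
from h import *
T=[((224.6,219.2),(.04,.075,.101)),((234.9,248.8),(-.04,.075,.101)),((279.2,200.3),(.04,-.075,.101)),((288.9,229.5),(-.04,-.075,.101))]
S=[((268.1,210.4),(.04,-.075,.101)),((318.5,224.5),(.04,.075,.101)),((326.2,201.5),(-.04,.075,.101))]
P=[ray("top",*u,.101) for u,_ in T];Q=[ray("scene",*u,.101) for u,_ in S]
print(np.round(P,4));print(np.round(Q,4))
print("dist",[np.linalg.norm(P[i]-P[j]).round(4) for i,j in((0,1),(2,3),(0,2),(1,3))])
r=lambda A,B:(lambda p:np.concatenate([(st(p,l)-w)[:2] for w,(_,l) in zip(A,B)])*1e3)
for A,B in((P,T),(Q,S),(P+Q,T+S)):
    f=least_squares(r(A,B),[.5,0,18],x_scale=[.01,.01,1]);print(np.round(f.x,4),np.round(f.fun,1))
p=f.x
print("nipple px",proj("top",st(p,(0,-.075,.14))),proj("scene",st(p,(0,-.075,.14))))
print("boss",st(p,(0,-.075,.117)),"shaft",st(p,(0,-.006,.074)),"pulley",st(p,(0,.038,.074)))
for u in((406,187),(413,256),(373,173),(325,300)):print(u,ray("top",*u,0).round(3))
for u in((144,160),(187,168)):print(u,ray("top",*u,0.05).round(3))
E
```

```text
[[ 0.5432  0.1055  0.101 ]
 [ 0.4671  0.0767  0.101 ]
 [ 0.596  -0.0353  0.101 ]
 [ 0.5203 -0.0623  0.101 ]]
[[ 0.595  -0.0292  0.101 ]
 [ 0.5424  0.1096  0.101 ]
 [ 0.4664  0.0806  0.101 ]]
dist [np.float64(0.0814), np.float64(0.0804), np.float64(0.1504), np.float64(0.1489)]
[ 0.5316  0.0212 20.6276] [-0.5 -0.1  0.7  0.6 -0.5  0.3  0.3 -0.8]
[ 0.5312  0.0256 21.0924] [ 0.5 -0.8 -0.9  0.3  0.4  0.5]
[ 0.5314  0.023  20.8789] [-1.2  1.8  0.2  2.2 -0.5  2.5  0.5  1.1  0.5 -3.6 -0.4 -2.3  0.9 -1.8]
nipple px [284.01176111 214.37370185] [271.32021654 190.98806922]
boss [ 0.55811533 -0.04702646  0.117     ] shaft [0.53352413 0.0174427  0.074     ] pulley [0.51784279 0.05855347 0.074     ]
(406, 187) [ 0.651 -0.407  0.   ]
(413, 256) [ 0.452 -0.429  0.   ]
(373, 173) [ 0.69  -0.309  0.   ]
(325, 300) [ 0.321 -0.176  0.   ]
(144, 160) [0.701 0.335 0.05 ]
(187, 168) [0.682 0.218 0.05 ]
```

Both views agree to about 4 mm, mostly in y, and the stud spacings check out at 80 and 150 mm. I'm using stand pose ≈ (0.5314, 0.0234, 20.85°). First the translation, then the turn.

servo_tool --motion "-0.5 0.4 0 0 0 0 1;-0.95 0.76 0 0 0 0 1;-0.95 0.76 0 0 0 0 1;-0.95 0.76 0 0 0 0 1;-0.95 0.76 0 0 0 0 1;-0.95 0.76 0 0 0 0 1;-0.95 0.76 0 0 0 0 1;-0.95 0.76 0 0 0 0 1;-0.95 0.76 0 0 0 0 1;-0.95 0.76 0 0 0 0 1;-0.95 0.76 0 0 0 0 1;-0.95 0.76 0 0 0 0 1" --squeeze 50

```text
clock: 1.1
ee_pos: [0.4489, -0.2835, 0.2312]
ee_rot: [[-0.894, -0.447, -0.0], [-0.447, 0.894, 0.0], [-0.0, 0.0, -1.0]]
wrist_force: [0.6, -0.3, 0.0]
width: 0.0851
grasp_force: 0.0
```

servo_tool --motion "-0.95 0.76 0 0 0 0 1;-0.95 0.76 0 0 0 0 1;-0.95 0.76 0 0 0 0 1;-0.95 0.76 0 0 0 0 1;-0.95 0.76 0 0 0 0 1;-0.95 0.76 0 0 0 0 1;-0.95 0.76 0 0 0 0 1;-0.95 0.76 0 0 0 0 1;-0.5 0.44 0 0 0 0 1;0 0 0 0 0 -0.9 1;0 0 0 0 0 -1 1;0 0 0 0 0 -1 1"

```text
clock: 2.1
ee_pos: [0.5566, -0.048, 0.2308]
ee_rot: [[-0.75, -0.661, -0.001], [-0.661, 0.75, 0.0], [0.001, 0.001, -1.0]]
wrist_force: [0.7, 0.9, 0.3]
width: 0.0854
grasp_force: 0.0
```

servo_tool --motion "0 0 0 0 0 -1 1;0 0 0 0 0 -1 1;0 0 0 0 0 -1 1;0 0 0 0 0 -1 1;0 0 0 0 0 -1 1;0 0 0 0 0 -1 1;0 0 0 0 0 -1 1;0 0 0 0 0 -1 1;0 0 0 0 0 -1 1;0 0 0 0 0 -1 1;0 0 0 0 0 -1 1;0 0 0 0 0 -1 1"

```text
clock: 3.1
ee_pos: [0.5564, -0.0486, 0.231]
ee_rot: [[0.196, -0.981, -0.001], [-0.981, -0.196, 0.0], [-0.0, 0.001, -1.0]]
wrist_force: [-0.0, -0.4, -0.0]
width: 0.0854
grasp_force: 0.0
```

servo_tool --motion "0 0 0 0 0 -1 1;0 0 0 0 0 -0.95 1;0 0 0 0 0 0 1;0 0 0 0 0 0 1"

```text
clock: 3.43
ee_pos: [0.5567, -0.0487, 0.2311]
ee_rot: [[0.353, -0.936, -0.0], [-0.936, -0.353, 0.0], [-0.0, 0.0, -1.0]]
wrist_force: [0.2, -0.2, -0.3]
width: 0.0854
grasp_force: 0.0
```

```bash
cat >> h.py <<'E'
def delta(tgt,yaw): # TCP target, wanted heading of tool y (deg); prints shift/turn in motion units
    s=sense();R=np.array(s["ee_rot"]);a=np.radians(yaw);y=np.array([np.cos(a),np.sin(a),0]);z=np.array([0,0,-1.])
    G=np.c_[np.cross(y,z),y,z]
    print("t",s["clock"],"pos",s["ee_pos"].round(4),"w",round(s["width"],4),"F",s["wrist_force"].round(1),"M",s["moment"].round(2),"g",round(s["grasp_force"],1))
    print("shift",(R.T@(np.array(tgt)-s["ee_pos"])/.025).round(3),"turn",(np.degrees(cv2.Rodrigues(R.T@G)[0].ravel())/5).round(3))
S0=(.5314,.0234,20.85)
E
python3 - <<'E'
from h import *
b=st(S0,(0,-.075,.101));print(b);delta(b,200.85)
a=get_image("top");s=get_image("scene")
c=np.vstack([cv2.resize(x,(800,293*1),interpolation=cv2.INTER_CUBIC) for x in(a[170:258,180:420],s[150:238,180:420])])
cv2.imwrite("pics/c2.png",c[:,:,::-1])
E
```

```text
[ 0.5580942  -0.04668866  0.101     ]
t 3.4333 pos [ 0.5567 -0.0487  0.2311] w 0.0854 F [ 0.2 -0.2 -0.3] M [0.04 0.02 0.01] g 0.0
shift [-0.055 -0.084  5.206] turn [ 0.003  0.002 -0.033]
```

View pics/c2.png

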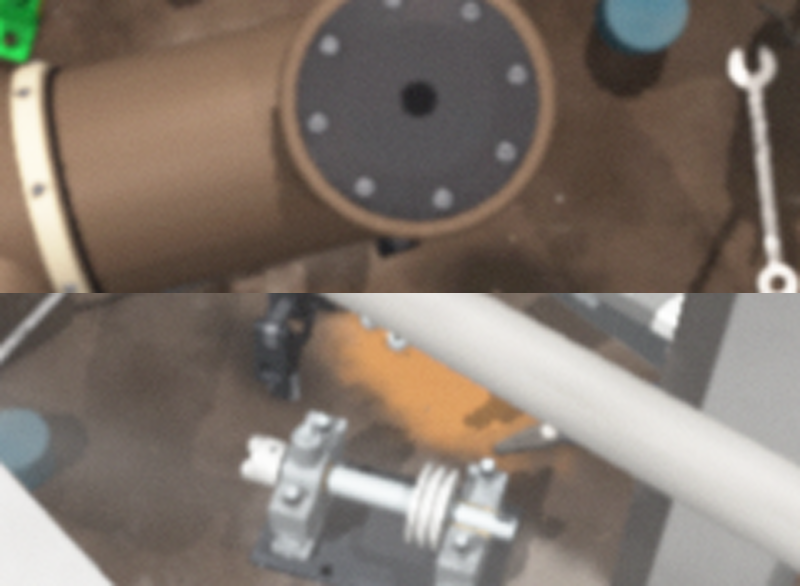

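Top view is blocked by the arm. In the scene view the open gripper hangs above and left of the boss (crop 320,420), which is still free. I'll descend with the fingers partly closed.

servo_tool --motion "-0.05 -0.08 0.5 0 0 -0.03 0.4;0 0 0.7 0 0 0 0.4;0 0 0.7 0 0 0 0.4;0 0 0.7 0 0 0 0.4;0 0 0.7 0 0 0 0.4;0 0 0.5 0 0 0 0.4;0 0 0.3 0 0 0 0.4;0 0 0.2 0 0 0 0.4;0 0 0 0 0 0 0.4"

```text
clock: 4.28
ee_pos: [0.5581, -0.0471, 0.1231]
ee_rot: [[0.357, -0.934, -0.001], [-0.934, -0.357, -0.0], [-0.0, 0.001, -1.0]]
wrist_force: [0.3, 0.6, 0.2]
width: 0.06
grasp_force: 0.0
```

Run:
```python
from h import *
delta(st(S0,(0,-.075,.101)),200.85)
s=get_image("scene")[160:238,240:350]
cv2.imwrite("pics/c3.png",cv2.resize(s,(770,546),interpolation=cv2.INTER_CUBIC)[:,:,::-1])
```

```text
t 4.2833 pos [ 0.5581 -0.0471  0.1231] w 0.06 F [0.3 0.6 0.2] M [-0.01 -0.02  0.01] g 0.0
shift [-0.016 -0.008  0.882] turn [0.014 0.002 0.015]
```

View pics/c3.png

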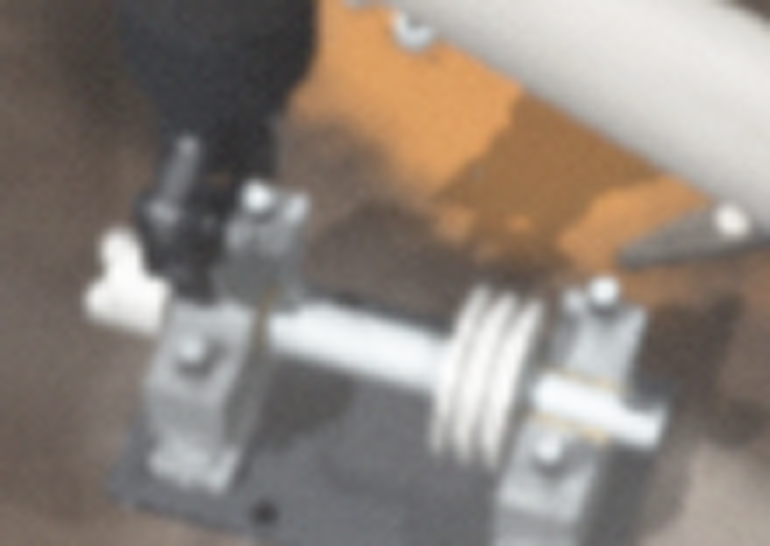

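The far stud of the capped bearing is now at px (276.7,188.1), and the near fingertip is at about px (266.4,201.5). I'll check the finger against the camera model.

Run:
```python
from h import *
print(ray("scene",276.7,188.1,.101),st(S0,(-.04,-.075,.101)),proj("scene",st(S0,(-.04,-.075,.101))))
for z in(.124,.128,.132):
  for x in(.03,.037,.044): print(z,x,proj("scene",st(S0,(x,-.075,z))).round(1))
```

```text
[ 0.51929631 -0.05995963  0.101     ] [ 0.52071358 -0.06092556  0.101     ] [276.13848458 188.23608794]
0.124 0.03 [268.1 202.6]
0.124 0.037 [267.2 204.6]
0.124 0.044 [266.4 206.5]
0.128 0.03 [268.  201.8]
0.128 0.037 [267.2 203.8]
0.128 0.044 [266.4 205.8]
0.132 0.03 [268. 201.]
0.132 0.037 [267.2 203. ]
0.132 0.044 [266.3 205. ]
```

The residual is a pixel or less, well within the pad width. Continue down and close.

servo_tool --motion "-0.05 -0.01 0.3 0 0 0 0.4;0 0 0.3 0 0 0 0.4;0 0 0.2 0 0 0 0.4;0 0 0.08 0 0 0 0.4;0 0 0 0 0 0 0.1;0 0 0 0 0 0 -0.1;0 0 0 0 0 0 -0.2;0 0 0 0 0 0 -0.3;0 0 0 0 0 0 -0.35"

```text
clock: 5.08
ee_pos: [0.5583, -0.0459, 0.1021]
ee_rot: [[0.358, -0.934, 0.0], [-0.934, -0.358, 0.0], [0.0, -0.0, -1.0]]
wrist_force: [-0.3, 0.7, -0.3]
width: 0.0275
grasp_force: 0.0
```

servo_tool --motion "0 0 0 0 0 0 -0.42;0 0 0 0 0 0 -0.5;0 0 0 0 0 0 -0.6;0 0 0 0 0 0 -0.8"

```text
clock: 5.42
ee_pos: [0.558, -0.046, 0.1022]
ee_rot: [[0.358, -0.934, -0.0], [-0.934, -0.358, -0.0], [0.0, 0.0, -1.0]]
wrist_force: [-2.7, -0.5, 5.8]
width: 0.0234
grasp_force: 48.9
```

Gripped at 49 N (width 23.4 mm) with low side force. Lift slowly, straight up.

servo_tool --motion "0 0 -0.05 0 0 0 -0.8;0 0 -0.1 0 0 0 -0.8;0 0 -0.15 0 0 0 -0.8;0 0 -0.15 0 0 0 -0.8"

```text
clock: 5.75
ee_pos: [0.558, -0.0458, 0.113]
ee_rot: [[0.358, -0.934, -0.001], [-0.934, -0.358, -0.0], [-0.0, 0.001, -1.0]]
wrist_force: [-0.6, 0.4, -3.8]
width: 0.0238
grasp_force: 49.1
```

Run:
```python
from h import *
delta(st(S0,(0,-.075,.114)),200.85)
```

```text
t 5.75 pos [ 0.558  -0.0458  0.113 ] w 0.0238 F [-0.6  0.4 -3.8] M [-0.04  0.2  -0.02] g 49.1
shift [ 0.033  0.007 -0.041] turn [0.008 0.003 0.023]
```

servo_tool --motion "0 0 -0.2 0 0 0 -0.8;0 0 -0.25 0 0 0 -0.8;0 0 -0.3 0 0 0 -0.8;0 0 -0.3 0 0 0 -0.8;0 0 -0.3 0 0 0 -0.8;0 0 -0.4 0 0 0 -0.8;0 0 -0.4 0 0 0 -0.8;0 0 -0.3 0 0 0 -0.8;0 0 -0.2 0 0 0 -0.8;0 0 0 0 0 0 -0.8"

```text
clock: 6.58
ee_pos: [0.5589, -0.0457, 0.1808]
ee_rot: [[0.358, -0.934, 0.002], [-0.934, -0.358, 0.0], [0.0, -0.002, -1.0]]
wrist_force: [0.4, -0.5, -3.0]
width: 0.0231
grasp_force: 49.2
```

Run:
```python
from h import *
delta([.52,-.24,.180],180)
t=get_image("top")[165:275,280:430];s=get_image("scene")[140:250,200:350]
cv2.imwrite("pics/c4.png",cv2.resize(np.hstack([t,s]),(800,293),interpolation=cv2.INTER_CUBIC)[:,:,::-1])
print(proj("top",[.52,-.24,0]),proj("scene",[.52,-.24,0]))
```

```text
t 6.5833 pos [ 0.5589 -0.0457  0.1808] w 0.0231 F [ 0.4 -0.5 -3. ] M [ 0.07 -0.07 -0.02] g 49.2
shift [6.698 4.236 0.027] turn [-0.027 -0.     4.197]
[348.42183988 230.81746326] [234.29299138 178.23797779]
```

View pics/c4.png

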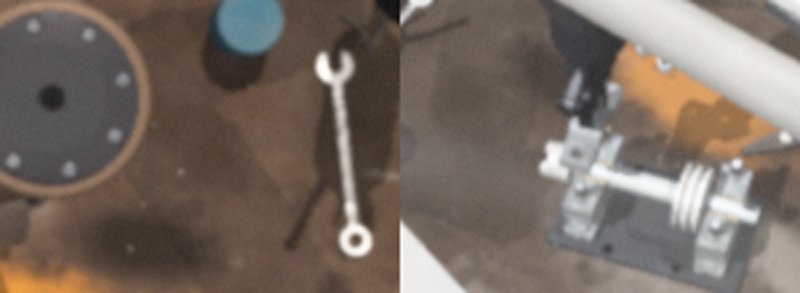

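The cap hangs upright in the gripper in the scene view, and the set-down spot at top px (348,231) is bare bench. Carry it over and turn it.

servo_tool --motion "0.35 0.22 0 0 0 0 -0.8;0.7 0.44 0 0 0 0 -0.8;0.75 0.48 0 0 0 0 -0.8;0.75 0.48 0 0 0 0 -0.8;0.75 0.48 0 0 0 0 -0.8;0.75 0.48 0 0 0 0 -0.8;0.75 0.48 0 0 0 0 -0.8;0.75 0.48 0 0 0 0 -0.8;0.65 0.4 0 0 0 0 -0.8;0.35 0.2 0 0 0 0 -0.8;0.15 0.1 0 0 0 0.4 -0.8;0 0 0 0 0 0.8 -0.8"

```text
clock: 7.68
ee_pos: [0.5183, -0.2414, 0.1785]
ee_rot: [[0.256, -0.967, -0.001], [-0.967, -0.256, 0.0], [-0.001, 0.001, -1.0]]
wrist_force: [0.6, -0.1, -2.2]
width: 0.0232
grasp_force: 49.3
```

servo_tool --motion "0 0 0 0 0 0.8 -0.8;0 0 0.3 0 0 0.8 -0.8;0 0 0.6 0 0 0.8 -0.8;0 0 0.7 0 0 0.5 -0.8;0 0 0.7 0 0 0.1 -0.8;0 0 0.7 0 0 0 -0.8;0 0 0.7 0 0 0 -0.8;0 0 0.6 0 0 0 -0.8;0 0 0.4 0 0 0 -0.8;0 0 0.3 0 0 0 -0.8;0 0 0.2 0 0 0 -0.8;0 0 0 0 0 0 -0.8"

```text
clock: 8.68
ee_pos: [0.5188, -0.2401, 0.0485]
ee_rot: [[-0.0, -1.0, -0.001], [-1.0, 0.0, 0.0], [-0.0, 0.001, -1.0]]
wrist_force: [0.4, 0.1, -3.2]
width: 0.0235
grasp_force: 49.3
```

Run:
```python
from h import *
delta([.52,-.24,.0275],180)
```

```text
t 8.6833 pos [ 0.5188 -0.2401  0.0485] w 0.0235 F [ 0.4  0.1 -3.2] M [ 0.04 -0.03  0.  ] g 49.3
shift [-0.005 -0.05   0.838] turn [ 0.015  0.002 -0.005]
```

servo_tool --motion "0 0 0.2 0 0 0 -0.8;0 0 0.2 0 0 0 -0.8;0 0 0.15 0 0 0 -0.8;0 0 0.1 0 0 0 -0.8;0 0 0.05 0 0 0 -0.8;0 0 0 0 0 0 -0.8;0 0 0 0 0 0 -0.8"

```text
clock: 9.27
ee_pos: [0.5192, -0.2402, 0.0319]
ee_rot: [[-0.0, -1.0, 0.0], [-1.0, 0.0, -0.0], [0.0, -0.0, -1.0]]
wrist_force: [0.5, 0.5, -3.2]
width: 0.0235
grasp_force: 49.3
```

servo_tool --motion "0 0 0.04 0 0 0 -0.8;0 0 0.04 0 0 0 -0.8;0 0 0 0 0 0 -0.8"

```text
clock: 9.52
ee_pos: [0.5191, -0.2402, 0.0297]
ee_rot: [[-0.001, -1.0, -0.0], [-1.0, 0.001, 0.0], [-0.0, 0.0, -1.0]]
wrist_force: [0.4, 0.5, -3.6]
width: 0.0235
grasp_force: 49.3
```

servo_tool --motion "0 0 0.04 0 0 0 -0.8;0 0 0.04 0 0 0 -0.8;0 0 0 0 0 0 -0.8"

```text
clock: 9.77
ee_pos: [0.519, -0.2401, 0.0276]
ee_rot: [[-0.0, -1.0, -0.0], [-1.0, 0.0, 0.0], [-0.0, 0.0, -1.0]]
wrist_force: [-0.0, -0.1, -3.0]
width: 0.0236
grasp_force: 49.3
```

servo_tool --motion "0 0 0.03 0 0 0 -0.8;0 0 0 0 0 0 -0.8;0 0 0 0 0 0 -0.8"

```text
clock: 10.02
ee_pos: [0.5192, -0.2402, 0.0272]
ee_rot: [[-0.0, -1.0, 0.0], [-1.0, 0.0, -0.0], [0.0, -0.0, -1.0]]
wrist_force: [-0.7, 0.3, 0.2]
width: 0.0236
grasp_force: 49.5
```

It's down: the weight has come off the wrist at z = 0.0272. Open slowly and rise.

servo_tool --motion "0 0 0 0 0 0 -0.45;0 0 0 0 0 0 -0.35;0 0 0 0 0 0 -0.2;0 0 0 0 0 0 0;0 0 0 0 0 0 0.3;0 0 0 0 0 0 0.5;0 0 0 0 0 0 0.5;0 0 0 0 0 0 0.5"

```text
clock: 10.68
ee_pos: [0.5192, -0.2402, 0.0271]
ee_rot: [[-0.0, -1.0, 0.0], [-1.0, 0.0, -0.0], [0.0, -0.0, -1.0]]
wrist_force: [0.5, 0.6, -1.0]
width: 0.064
grasp_force: 0.0
```

servo_tool --motion "0 0 -0.2 0 0 0 0.5;0 0 -0.4 0 0 0 0.5;0 0 -0.6 0 0 0 0.5;0 0 -0.8 0 0 0 0.5;0 0 -1 0 0 0 0.5;0 0 -1 0 0 0 0.5;0 0 -1 0 0 0 0.5;0 0 -1 0 0 0 0.5;0 0 -0.6 0 0 0 0.5;0 0 -0.3 0 0 0 0.5;0 0 0 0 0 0 0.5"

```text
clock: 11.6
ee_pos: [0.5201, -0.2404, 0.2022]
ee_rot: [[-0.0, -1.0, 0.004], [-1.0, 0.0, -0.001], [0.001, -0.004, -1.0]]
wrist_force: [0.6, -0.4, 0.1]
width: 0.0641
grasp_force: 0.0
```

Run:
```python
from h import *
delta(st(S0,(0,-.006,.18)),200.85)
s=get_image("scene")[140:240,190:350];t=get_image("top")[165:265,190:430]
cv2.imwrite("pics/c5.png",np.vstack([cv2.resize(s,(480,300)),cv2.resize(t,(480,200))])[:,:,::-1])
```

```text
t 11.6 pos [ 0.5201 -0.2404  0.2022] w 0.0641 F [ 0.6 -0.4  0.1] M [-0.02 -0.06  0.02] g 0.0
shift [-10.329  -0.532   0.881] turn [-0.045 -0.017 -4.173]
```

View pics/c5.png

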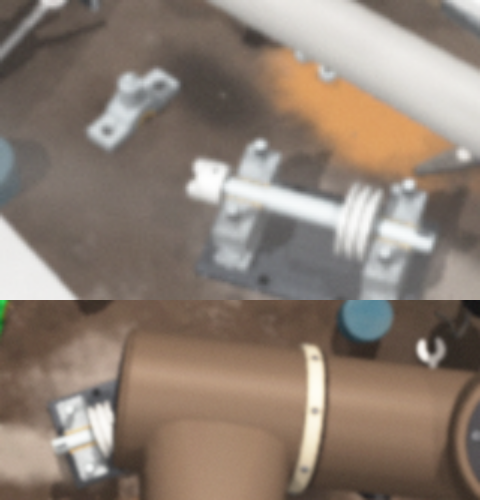

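The cap stands upright on clear bench (scene crop 130,100) and the shaft is still in place. Move over the shaft.

servo_tool --motion "-0.4 -0.02 0 0 0 0 0.5;-0.8 -0.04 0 0 0 0 0.5;-1 -0.05 0 0 0 0 0.5;-1 -0.05 0 0 0 0 0.5;-1 -0.05 0 0 0 0 0.5;-1 -0.05 0 0 0 0 0.5;-1 -0.05 0 0 0 0 0.5;-1 -0.05 0 0 0 0 0.5;-1 -0.05 0 0 0 0 0.5;-1 -0.05 0 0 0 0 0.5;-0.75 -0.07 0 0 0 0 0.5;-0.38 -0.05 0.3 0 0 0 0.5" --squeeze 100

```text
clock: 12.7
ee_pos: [0.534, 0.0204, 0.1919]
ee_rot: [[0.001, -1.0, 0.0], [-1.0, -0.001, -0.0], [0.0, -0.0, -1.0]]
wrist_force: [1.1, -0.2, 0.3]
width: 0.0642
grasp_force: 0.0
```

servo_tool --motion "0 0 0.4 0 0 -0.4 0.5;0 0 0.2 0 0 -0.8 0.5;0 0 0 0 0 -0.9 0.5;0 0 0 0 0 -0.9 0.5;0 0 0 0 0 -0.8 0.5;0 0 0 0 0 -0.37 0.5;0 0 0 0 0 0 0.5;0 0 0 0 0 0 0.5"

```text
clock: 13.37
ee_pos: [0.5331, 0.0178, 0.1759]
ee_rot: [[0.354, -0.935, -0.002], [-0.935, -0.354, -0.001], [-0.0, 0.002, -1.0]]
wrist_force: [-0.1, -0.5, 0.7]
width: 0.0645
grasp_force: 0.0
```

Run:
```python
from h import *
delta(st(S0,(0,-.006,.0535)),200.85)
print(proj("scene",[.5191,-.2402,.065]),ray("scene",232.7,166.7,.065))
```

```text
t 13.3667 pos [0.5331 0.0178 0.1759] w 0.0645 F [-0.1 -0.5  0.7] M [-0.04 -0.   -0.03] g 0.0
shift [ 0.008 -0.023  4.894] turn [ 0.023  0.001 -0.022]
[232.60596471 165.50322783] [ 0.52245032 -0.23672306  0.065     ]
```

servo_tool --motion "0 -0.02 0.3 0.02 0 -0.02 0.5;0 0 0.6 0 0 0 0.5;0 0 0.6 0 0 0 0.5;0 0 0.6 0 0 0 0.5;0 0 0.6 0 0 0 0.5;0 0 0.6 0 0 0 0.5;0 0 0.5 0 0 0 0.5;0 0 0.4 0 0 0 0.5;0 0 0.3 0 0 0 0.5;0 0 0.2 0 0 0 0.5;0 0 0.1 0 0 0 0.5;0 0 0 0 0 0 0.5"

```text
clock: 14.37
ee_pos: [0.5343, 0.0182, 0.0567]
ee_rot: [[0.357, -0.934, 0.001], [-0.934, -0.357, 0.0], [0.0, -0.001, -1.0]]
wrist_force: [-0.2, -0.3, -0.6]
width: 0.0641
grasp_force: 0.0
```

servo_tool --motion "0 0 0.08 0 0 0 0.2;0 0 0 0 0 0 0;0 0 0 0 0 0 -0.2;0 0 0 0 0 0 -0.3;0 0 0 0 0 0 -0.35;0 0 0 0 0 0 -0.42;0 0 0 0 0 0 -0.5;0 0 0 0 0 0 -0.6;0 0 0 0 0 0 -0.8;0 0 0 0 0 0 -0.8"

```text
clock: 15.2
ee_pos: [0.5333, 0.0178, 0.0554]
ee_rot: [[0.357, -0.934, -0.0], [-0.934, -0.357, -0.0], [-0.0, 0.0, -1.0]]
wrist_force: [-5.9, -1.8, 7.7]
width: 0.0223
grasp_force: 97.5
```

Run:
```python
from h import *
delta(st(S0,(0,-.006,.0535)),200.85)
```

```text
t 15.2 pos [0.5333 0.0178 0.0554] w 0.0223 F [-5.9 -1.8  7.7] M [-0.3   2.17 -0.06] g 97.5
shift [ 0.004 -0.01   0.075] turn [0.003 0.    0.012]
```

Gripped at 97 N. Lift gently, then check the level.

servo_tool --motion "0 0 -0.05 0 0 0 -0.8;0 0 -0.08 0 0 0 -0.8;0 0 -0.1 0 0 0 -0.8;0 0 -0.1 0 0 0 -0.8;0 0 -0.1 0 0 0 -0.8;0 0 -0.1 0 0 0 -0.8;0 0 0 0 0 0 -0.8"

```text
clock: 15.78
ee_pos: [0.5348, 0.0184, 0.0688]
ee_rot: [[0.357, -0.934, 0.002], [-0.934, -0.357, 0.001], [0.0, -0.003, -1.0]]
wrist_force: [0.2, 0.4, -7.2]
width: 0.0222
grasp_force: 98.2
```

Run:
```python
from h import *
delta(st(S0,(0,-.006,.1554)),200.85)
```

```text
t 15.7833 pos [0.5348 0.0184 0.0688] w 0.0222 F [ 0.2  0.4 -7.2] M [ 0.02 -0.08 -0.03] g 98.2
shift [ 0.005  0.046 -3.464] turn [-0.029 -0.     0.016]
```

The full 7.2 N is carried with almost no moment. Raise to +100 mm.

servo_tool --motion "0 0 -0.15 0 0 0 -0.8;0 0 -0.25 0 0 0 -0.8;0 0.02 -0.35 0 0 0 -0.8;0 0 -0.4 0 0 0 -0.8;0 0 -0.4 0 0 0 -0.8;0 0 -0.4 0 0 0 -0.8;0 0 -0.4 0 0 0 -0.8;0 0 -0.35 0 0 0 -0.8;0 0 -0.3 0 0 0 -0.8;0 0 -0.2 0 0 0 -0.8;0 0 -0.12 0 0 0 -0.8;0 0 -0.04 0 0 0 -0.8"

```text
clock: 16.78
ee_pos: [0.5339, 0.0181, 0.1527]
ee_rot: [[0.357, -0.934, 0.002], [-0.934, -0.357, 0.001], [-0.0, -0.002, -1.0]]
wrist_force: [0.3, 0.2, -8.2]
width: 0.0227
grasp_force: 98.3
```

servo_tool --motion "0 0 0 0 0 0 -0.8;0 0 0 0 0 0 -0.8;0 0 0 0 0 0 -0.8;0 0 0 0 0 0 -0.8"

```text
clock: 17.12
ee_pos: [0.5336, 0.018, 0.1518]
ee_rot: [[0.357, -0.934, 0.001], [-0.934, -0.357, 0.0], [-0.0, -0.001, -1.0]]
wrist_force: [-0.4, -0.1, -7.6]
width: 0.0222
grasp_force: 98.3
```

Run:
```python
from h import *
delta([.5333,.0178,.1554],200.85)
s=get_image("scene")[130:240,190:350]
cv2.imwrite("pics/c6.png",cv2.resize(s,(800,550),interpolation=cv2.INTER_CUBIC)[:,:,::-1])
for y in(-.130,-.054,.112):print(proj("scene",st(S0,(0,y,.174))))
```

```text
t 17.1167 pos [0.5336 0.018  0.1518] w 0.0222 F [-0.4 -0.1 -7.6] M [-0.   -0.01  0.  ] g 98.3
shift [ 0.003  0.013 -0.143] turn [-0.01   0.001  0.014]
[252.44019203 178.88349076]
[278.39005661 185.78203463]
[337.18228284 201.41143226]
```

View pics/c6.png

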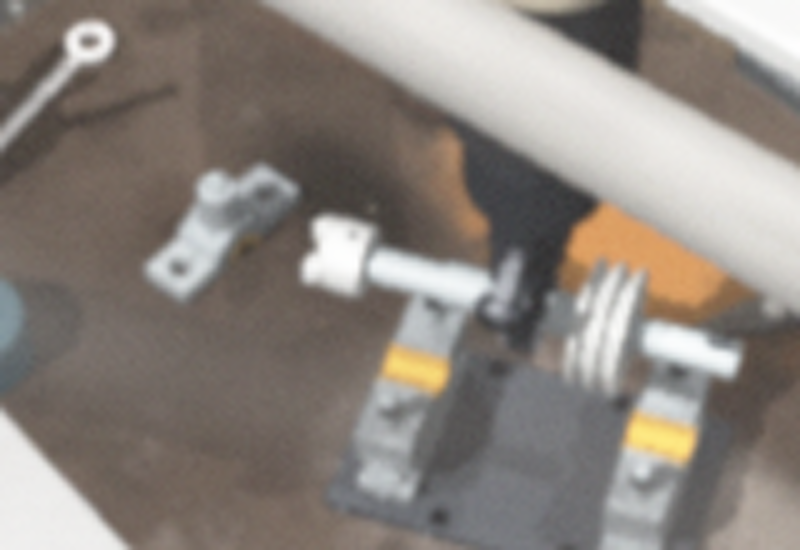

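The shaft is level: its ends at crop (310,250) and (735,358) match the predicted (312,244) and (736,357). The cap stands upright and the bearings are empty. Trim the last 3 mm and let it settle.

servo_tool --motion "0 0 -0.07 0 0 0 -0.8;0 0 -0.07 0 0 0 -0.8;0 0 0 0 0 0 -0.8;0 0 0 0 0 0 -0.8;0 0 0 0 0 0 -0.8;0 0 0 0 0 0 -0.8;0 0 0 0 0 0 -0.8;0 0 0 0 0 0 -0.8"

```text
clock: 17.83
ee_pos: [0.5338, 0.0181, 0.1558]
ee_rot: [[0.357, -0.934, 0.002], [-0.934, -0.357, 0.001], [-0.0, -0.002, -1.0]]
wrist_force: [-1.0, -1.0, -7.6]
width: 0.0221
grasp_force: 98.3
```

Run:
```python
from h import *
delta([.5333,.0178,.1554],200.85)
print(abs(sense()["qd"]).max()); print(finish_job())
```

```text
t 17.8333 pos [0.5338 0.0181 0.1558] w 0.0221 F [-1.  -1.  -7.6] M [-0.01  0.02  0.04] g 98.3
shift [0.002 0.023 0.015] turn [-0.02   0.     0.014]
0.05469836863650976
the job is handed in; nothing more can be done
None
```

The job is handed in at 17.8 s: the cap stands upright on bare bench right of the stand, the shaft is held level and still about 10 cm above its bearings, and I did not touch the other cap or the spanner.

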